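Open the wide bolt canister at the assembly station

ROBOT

A 6-joint arm with a two-finger parallel gripper is mounted at the origin on the work surface. World frame = base frame: x ahead of the robot, y to its left, z up, the work surface at z = 0. Lengths are in m, angles in rad, forces in N, time in s.
With the tool pointing down it reaches from about 0.425 to 0.95 m from the base axis. Payload 3.5 kg.
Tool frame: the origin (TCP) lies between the finger pads; the fingertips stand 25 mm ahead of it and the grasp point (between the pads) lies 6 mm ahead of it (ctrl.finger_overhang is the distance from the TCP to the fingertips, in m); x points along the fingers, y is the direction in which the jaws open and shut, and the axes are right-handed (so a half turn about x gives the same grasp; the last joint's range is limited). The gripper opens to 85 mm and grips with 20 to 120 N. Pads are 22 mm wide; open, the fingers measure 114 mm over their backs; the gripper's body (76 mm by 85 mm) begins 54 mm behind the grasp point. The pads swing forward as they close: fully open they stand 13 mm farther back than shut.
Start: joints at [-1.3, 0.286, 1.577, -0, 1.279, -0.15], TCP at [0.276, -0.616, 0.219] pointing down, gripper open.
Joint ranges: [-2.77, 2.77], [-0.9, 2.22], [0.21, 2.48], [-1.53, 4.67], [0.24, 2.81], [-2.84, 2.84]. Speed limits (rad/s): [2.79, 2.79, 3.14, 3.14, 3.14, 3.14].

INTERFACE

Orientations are given as a unit quaternion [x, y, z, w].
In Python, from plant import ctrl gives the robot as it stands.
- The arm moves only by the tool play_rows, never from a script. Its argument "targets" is a list of rows, each an object with "delta_pos": the shift along the world's x, y, z normalised to -1 to 1, where 1 is 1000 mm, a list of three; "delta_rot": the turn, a rotation vector about the world's x, y, z normalised to -1 to 1, where 1 is pi rad, a list of three; "claw": the finger opening in mm, from 0 to 85.4. In form: [{"delta_pos": [tx, ty, tz], "delta_rot": [wx, wy, wz], "claw": claw}, ...]. A call has 1 to 20 rows; each row is the pose to reach, as a shift and turn from the pose measured when the call began, turning the shorter way round; what a row does not reach only later rows make up. A row lasts 1/12 s, in which the tool goes at most 41.7 mm and 7.16 degrees, less where a joint would pass 70% of its speed; a pose out of reach is approached as far as the arm can. A call with a number of a shift or a turn outside -1 to 1 is refused whole. A call with a gripper value outside its range is refused whole. The fingers move at their own pace and stop on an object; "newtons" is the grip in N (left out, the last holds). Time passes only in rows, so rows that repeat a pose let the fingers close. It gives the time, the measured TCP pose, the force and the opening at its end, in the units of the state.
- ctrl.get_state(): the state, without advancing time (a new reading comes with each control period).
- ctrl.read_camera(name): name is "side" or "top"; returns the picture (480x640x3 uint8, blue, green, red); there is no depth.
- ctrl.calibration(name): a dict with "fx", "fy", "cx", "cy" (pixels), "camera_from_world" (4x4, takes a point from world to camera coordinates). Camera axes: x right, y down, z forward; pixel columns grow to the right and rows downward; lengths in m; the calibration is good to about 2 mm. A picture is of the moment at which its call begins. calibration takes no time and is no camera call.
- ctrl.sign_off(): hands the job in, once; it reports no verdict.
The state is a dict: "time": time; "qpos": joint angles; "dq": joint speeds; "joint_efforts": joint torques, N m; "eef_pos": TCP position; "tcp_rot": TCP orientation; "contact_force": force on the tool from outside, world axes, zero at the start; "wrist_torque": the same for the moment, N m; "opening": opening from 0.0 (shut) to 1.0 (fully open).
Only numpy, scipy, OpenCV 4.12 (cv2) and the standard library are available. Lean on these libraries where they do the work, as an engineer would, in place of code of your own. Each camera call takes 0.05 s, during which the arm holds its last target. There are 200 camera calls.

TASK

Lift the loose lid off the wide bolt canister by its knob and set it aside, knob up, inside the empty square of blue tape corners; lower it onto the bench before letting go. Leave the wide canister and the narrow closed one standing where they are.

Things in the scene. Friction and masses are not known exactly. Their poses are not given: they have to be found in the camera images.
- lid: Loose grey lid of the wide canister, 100-200 g, held by its weight only. Origin: centre of its underside; z up. Upward from there: plug 120 mm wide, z 0-6 mm (loose in the canister's mouth, 4 mm clearance); flange 136 mm wide, z 6-11; upright black cylindrical knob, diameter 26, z 11-49, on the axis. Starts on the canister, origin 74 mm above the bench; laid on the bench, origin at bench level.
- canister: The wide bolt canister: round, open-topped grey plastic tub under the lid, 136 mm in diameter, 80 mm high, wall 4 mm, standing loose on the bench, about 700 g, bolts inside. Origin: centre of its underside, z up.
- narrow_canister: Bystander: narrow closed grey canister with the same black knob, 90 mm in diameter, 85 mm high plus a knob 38 mm tall, standing loose on the bench. Its lid does not come off. Origin: centre of its underside, z up.
- mark: The empty square on the white bench marked by four flat blue tape corners (a jig further away stands in smaller corners of its own). The clear square inside the tape is 186 x 186 mm; tape 20 mm wide. Origin: centre of the square at bench level; x and y along its sides, z up.
There are look-alikes about, which are no part of the job. Leave any turquoise look-alike of the lid alone.

How it is judged:
On the way, in this order (a step that is already met when the one before it is completed fails the run):
1. the lid is lifted clear of the wide canister: its underside at least 20 mm above the rim (z of lid in the frame of canister above 0.1 m), for 0.1 s.
2. the lid is lowered into the taped square while still held: underside within 20 mm of the bench with the fingers on it (z of lid in the frame of mark below 0.02 m and contact force between the fingers and lid above 0.3 N and horizontal distance between lid and mark below 0.06 m).
At the end, for the whole second after the job is handed in: The lid lies at rest flat on the bench, knob up (within 10 degrees), inside the taped square (its centre within 28 mm of the square's centre along each side); the wide canister and the narrow one stand upright within 30 mm of where they started (x of lid in the frame of mark between -0.028 and 0.028 m and y of lid in the frame of mark between -0.028 and 0.028 m and z of lid in the frame of mark below 0.01 m and angle between each of lid, canister, narrow_canister's own z axis and vertical below 0.17 rad and linear speed of lid below 0.02 m/s and distance of each of canister, narrow_canister from where it was at the start of the episode below 0.03 m); the robot touches nothing.
It also fails if it takes over 40 s, if anything falls off the work surface, if the arm or the gripper's body presses on something with over 40 N, if the wrist force passes 120 N, or if a joint passes its speed limit or range.

## Working session

There is one attempt and no reset: what is moved stays moved. The work goes in short steps, Python scripts to look and compute and a tool call to move; the robot and the scene stay as the last step left them, time stands still between calls to the robot, and variables do not carry over. Pictures are saved under pics/ and viewed, about 8 in all and at most 12, crops included, and the job is handed in when it is done.

Besides the shell and the picture viewer there is one more tool, called as name(argument=value, ...), one argument or row to a line, values as JSON. play_rows: Moves the arm, as the interface text tells. Its arguments: {"type":"object","properties":{"targets":{"type":"array"},"newtons":{"type":"number"}},"required":["targets"]}

```bash
mkdir -p pics; ls
python3 - <<'E'
from plant import ctrl
import cv2,numpy as np
for n in("top","side"):
    cv2.imwrite(f"pics/{n}0.png",ctrl.read_camera(n)); c=ctrl.calibration(n)
    print(n,c["fx"],c["cx"],c["cy"],np.round(c["camera_from_world"],3).tolist())
s=ctrl.get_state();print(s["time"],s["eef_pos"],s["tcp_rot"],s["opening"])
E
```

```text
pics
top 568.1072090867384 319.5048245226495 231.47343277731358 [[0.02, -1.0, -0.004, -0.001], [-0.987, -0.019, -0.159, 0.448], [0.159, 0.007, -0.987, 1.203], [0.0, 0.0, 0.0, 1.0]]
side 454.441748441545 321.6507987093117 240.24819323322188 [[-0.726, -0.687, 0.014, 0.315], [-0.393, 0.398, -0.829, 0.247], [0.564, -0.607, -0.56, 0.802], [0.0, 0.0, 0.0, 1.0]]
0.1 [ 0.27556483 -0.61552026  0.21776278] [-0.6914675  -0.14840703  0.69156646 -0.14691455] 0.9982691017124921
```

View pics/top0.png

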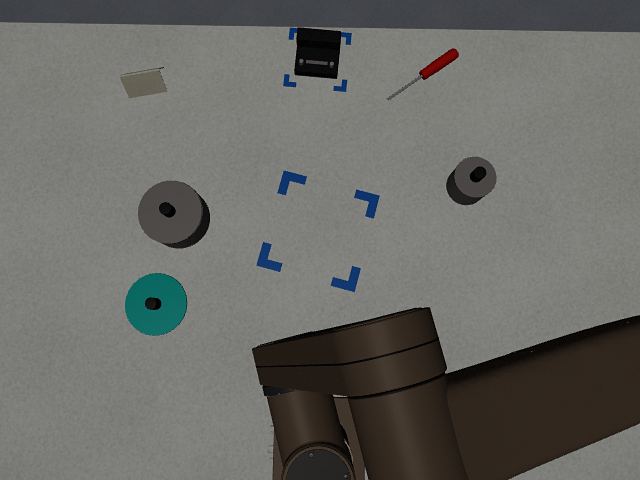

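View pics/side0.png

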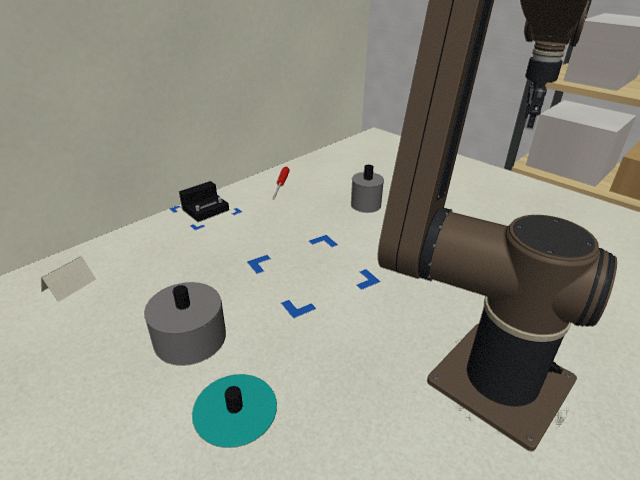

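Candidates seen in the top view:
- **Wide grey canister:** lid centre (171,212), knob (167,210).
- **Narrow canister:** knob (478,174).
- **Turquoise look-alike:** knob (152,303).

In the side view the same knobs are at (181,297), (369,172) and (233,400). By its description the job is the grey wide one. The target is the larger blue corner set around (320,230); the jig's own smaller corners are around (320,60).

```bash
cat > h.py <<'E'
from plant import ctrl
import cv2,numpy as np
def ray(n,uv):
    c=ctrl.calibration(n);T=np.array(c["camera_from_world"]);R=T[:3,:3]
    d=R.T@np.array([(uv[0]-c["cx"])/c["fx"],(uv[1]-c["cy"])/c["fy"],1]);return -R.T@T[:3,3],d
def onz(n,uv,z):
    o,d=ray(n,uv);return o+d*(z-o[2])/d[2]
def cross(a,b):
    (o,d),(p,e)=ray("top",a),ray("side",b)
    s,t=np.linalg.lstsq(np.stack([d,-e],1),p-o,rcond=None)[0]
    q,r=o+s*d,p+t*e;return (q+r)/2,np.linalg.norm(q-r)
def blobs(m,amin):
    k,_,st,ce=cv2.connectedComponentsWithStats(m.astype(np.uint8)*255)
    return [(ce[i].round(1).tolist(),st[i].tolist()) for i in range(1,k) if st[i,4]>=amin]
E
python3 - <<'E'
from h import *
t=cv2.imread("pics/top0.png");s=cv2.imread("pics/side0.png")
for im,n in((t,"top"),(s,"side")):
    b,g,r=[im[...,i].astype(int) for i in range(3)]
    m=(b>g+40)&(b>r+80)
    print(n,"blue",blobs(m,60))
    tot=[]
    cs=[x for x in blobs(m,60) if x[1][4]>150] if n=="side" else [x for x in blobs(m,60) if x[0][1]>120]
    P=np.array([onz(n,c[0],0) for c in cs]);print(P.round(4).tolist(),P.mean(0).round(4))
    # outer rectangle of the tape in world
    lab,L=cv2.connectedComponents(m.astype(np.uint8)*255)
    ids={L[y0:y0+h,x0:x0+w].max() for _,(x0,y0,w,h,a) in cs}
    yx=np.argwhere(np.isin(L,[L[(np.argwhere(L>0))[0][0],0]]+[i for i in range(1,lab) if any(abs(np.argwhere(L==i).mean(0)[::-1]-c[0]).max()<1 for c in cs)])&m)
    W=np.array([onz(n,(x,y),0)[:2] for y,x in yx]);print("rect",cv2.minAreaRect((W*1000).astype(np.float32)))
def f(sub,x0,y0): return np.array(sub)
x0,y0=120,160;c=t[y0:260,x0:240];print("row212",t[212,130:220].tolist()[::4]);print("col171",t[170:256,171].tolist()[::4])
print("sidecol 185",s[280:362:4,200].tolist())
cv2.imwrite("pics/crop.png",np.hstack([cv2.resize(t[160:260,120:220],(400,400),interpolation=0),cv2.resize(s[270:370,135:235],(400,400),interpolation=0)]))
E
```

```text
top blue [([346.7, 37.0], [341, 33, 10, 11, 70]), ([288.2, 81.6], [284, 75, 12, 12, 80]), ([341.1, 86.2], [334, 80, 13, 11, 82]), ([289.5, 180.7], [278, 171, 28, 24, 301]), ([368.2, 201.4], [355, 190, 24, 28, 310]), ([267.2, 258.6], [257, 242, 25, 30, 324]), ([347.5, 280.3], [331, 266, 29, 26, 330])]
[[0.5699, 0.0791, 0.0], [0.5252, -0.1005, 0.0], [0.3905, 0.1237, 0.0], [0.3458, -0.0559, 0.0]] [0.4578 0.0116 0.    ]
rect ((457.80877685546875, 11.556175231933594), (224.37136840820312, 224.367431640625), 75.99859619140625)
side blue [([323.7, 240.2], [310, 235, 27, 12, 127]), ([257.6, 263.0], [248, 255, 22, 18, 162]), ([367.7, 279.6], [357, 270, 23, 19, 191]), ([297.0, 308.6], [282, 300, 34, 18, 248])]
[[0.5692, 0.0773, 0.0], [0.3436, -0.0568, 0.0], [0.389, 0.1218, 0.0]] [0.4339 0.0474 0.    ]
rect ((456.50543212890625, 9.535629272460938), (223.938720703125, 223.1947784423828), 75.79410552978516)
row212 [[121, 125, 125], [121, 126, 125], [68, 69, 73], [70, 72, 76], [72, 73, 77], [72, 74, 77], [72, 74, 77], [72, 74, 77], [16, 15, 16], [19, 19, 19], [1, 3, 0], [0, 0, 0], [71, 73, 78], [72, 74, 77], [72, 73, 77], [71, 73, 76], [72, 74, 78], [71, 73, 77], [45, 45, 49], [17, 16, 19], [131, 135, 136], [123, 127, 127], [124, 127, 128]]
col171 [[123, 126, 127], [123, 127, 127], [123, 128, 127], [69, 69, 74], [70, 73, 76], [70, 73, 76], [71, 72, 76], [71, 73, 77], [72, 74, 77], [0, 0, 0], [0, 2, 2], [2, 3, 1], [73, 75, 79], [72, 73, 78], [72, 74, 77], [72, 74, 78], [74, 75, 78], [74, 75, 80], [75, 77, 80], [25, 26, 28], [125, 129, 129], [130, 135, 133]]
sidecol 185 [[176, 192, 191], [109, 110, 112], [107, 108, 112], [108, 110, 111], [107, 108, 113], [106, 108, 111], [107, 108, 112], [106, 108, 110], [109, 110, 112], [106, 108, 111], [109, 110, 114], [109, 110, 114], [69, 71, 73], [78, 77, 78], [71, 75, 75], [72, 73, 76], [77, 79, 81], [72, 73, 76], [78, 78, 78], [77, 77, 78], [78, 78, 80]]
```

View pics/crop.png

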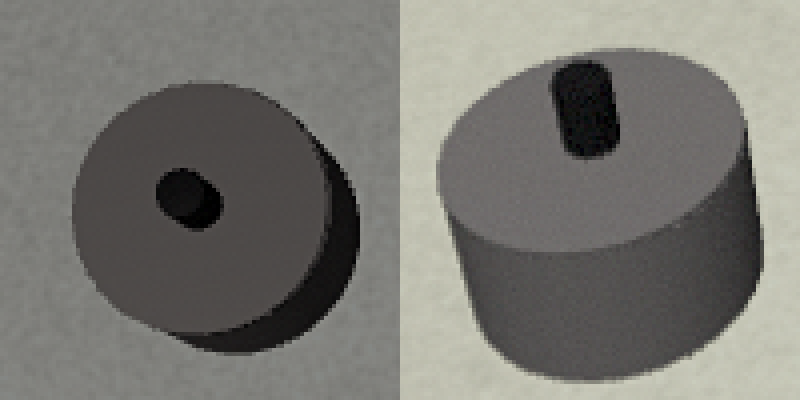

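The crop shows a grey flat lid with one upright black knob on the wide tub: flange centre about (170,212) and knob top about (165,209) in top, knob top about (180.5,287) in side. The choice is confirmed. Next I measure the lid and knob.

Run:
```python
from h import *
from scipy.spatial.transform import Rotation as Ro
t=cv2.imread("pics/top0.png");s=cv2.imread("pics/side0.png")
def disc(im,n,box,lo,hi,z):
    x0,y0,x1,y1=box;g=im[y0:y1,x0:x1].astype(int).mean(2)
    m=((g>lo)&(g<hi)).astype(np.uint8);m=cv2.morphologyEx(m,cv2.MORPH_OPEN,np.ones((3,3)))
    c=max(cv2.findContours(m,0,1)[0],key=cv2.contourArea);c=cv2.convexHull(c)[:,0]+[x0,y0]
    W=np.array([onz(n,p,z)[:2] for p in c])*1000
    print(n,"circle",np.round(cv2.minEnclosingCircle(W.astype(np.float32)),1) if 0 else cv2.minEnclosingCircle(W.astype(np.float32)),"ell",cv2.fitEllipse(W.astype(np.float32)))
disc(t,"top",(120,160,220,260),58,95,.085)
disc(s,"side",(135,270,235,370),92,135,.085)
# narrow flange
disc(t,"top",(440,150,505,212),58,95,.085)
# knob tops, mean of measured pix
a,b=(120+181/4,160+194/4),(135+181/4,270+68/4)
print(onz("top",a,.123),onz("side",(135+182/4,270+72/4),.123),cross(a,(135+182/4,270+72/4)))
g=t[195:225,155:180].astype(int).mean(2);yx=np.argwhere((g>9)&(g<35));print("knobtop px",yx.mean(0)[::-1]+[155,195],len(yx))
R=Ro.from_quat(ctrl.get_state()["tcp_rot"]);print(R.as_matrix().round(3))
```

```text
top circle ((477.4671630859375, 325.0810241699219), 67.91942596435547) ell ((477.1608581542969, 325.0152282714844), (133.8925323486328, 135.02537536621094), 88.28311157226562)
side circle ((475.66943359375, 324.65802001953125), 67.73703002929688) ell ((475.640625, 324.34063720703125), (133.682373046875, 134.7760009765625), 34.02023696899414)
top circle ((565.6083984375, -320.7746276855469), 45.204078674316406) ell ((565.2264404296875, -320.09942626953125), (88.44941711425781, 89.08051300048828), 156.7212677001953)
[0.47554431 0.32333068 0.123     ] [0.47776731 0.32073068 0.123     ] (array([0.47483504, 0.32235141, 0.12575901]), np.float64(0.00047876891154972515))
knobtop px [165.03809524 208.4       ] 105
[[-0.001  0.408 -0.913]
 [ 0.002 -0.913 -0.408]
 [-1.    -0.002 -0.   ]]
```

Lid centre is (0.4765, 0.3245) (radius 68 mm, as specified). The two views agree to 1.5 mm. The mark centre is (0.457, 0.0105) (outer square 224 mm against 226 mm). I'll go round the base at a safe height.

play_rows(
  targets=[
    {"delta_pos": [0.03, 0.05, 0.02], "delta_rot": [0, 0, 0], "claw": 70},
    {"delta_pos": [0.06, 0.08, 0.03], "delta_rot": [0, 0, 0], "claw": 70},
    {"delta_pos": [0.28, 0.46, 0.04], "delta_rot": [0, 0, 0], "claw": 70},
    {"delta_pos": [0.28, 0.46, 0.04], "delta_rot": [0, 0, 0], "claw": 70},
    {"delta_pos": [0.28, 0.46, 0.04], "delta_rot": [0, 0, 0], "claw": 70},
    {"delta_pos": [0.28, 0.46, 0.04], "delta_rot": [0, 0, 0], "claw": 70},
    {"delta_pos": [0.28, 0.46, 0.04], "delta_rot": [0, 0, 0], "claw": 70},
    {"delta_pos": [0.28, 0.46, 0.04], "delta_rot": [0, 0, 0], "claw": 70},
    {"delta_pos": [0.28, 0.46, 0.04], "delta_rot": [0, 0, 0], "claw": 70},
    {"delta_pos": [0.28, 0.46, 0.04], "delta_rot": [0, 0, 0], "claw": 70},
    {"delta_pos": [0.28, 0.46, 0.04], "delta_rot": [0, 0, 0], "claw": 70},
    {"delta_pos": [0.28, 0.46, 0.04], "delta_rot": [0, 0, 0], "claw": 70},
    {"delta_pos": [0.28, 0.46, 0.04], "delta_rot": [0, 0, 0], "claw": 70},
    {"delta_pos": [0.28, 0.46, 0.04], "delta_rot": [0, 0, 0], "claw": 70},
    {"delta_pos": [0.28, 0.46, 0.04], "delta_rot": [0, 0, 0], "claw": 70},
    {"delta_pos": [0.28, 0.46, 0.04], "delta_rot": [0, 0, 0], "claw": 70},
  ],
)

```text
time: 1.43
eef_pos: [0.5553, -0.1553, 0.2572]
tcp_rot: [-0.691, -0.149, 0.692, -0.147]
contact_force: [-0.6, 0.1, -0.6]
opening: 0.817
```

play_rows(
  targets=[
    {"delta_pos": [-0.079, 0.48, -0.05], "delta_rot": [0, 0, 0], "claw": 70},
    {"delta_pos": [-0.079, 0.48, -0.05], "delta_rot": [0, 0, 0], "claw": 70},
    {"delta_pos": [-0.079, 0.48, -0.05], "delta_rot": [0, 0, 0], "claw": 70},
    {"delta_pos": [-0.079, 0.48, -0.05], "delta_rot": [0, 0, 0], "claw": 70},
    {"delta_pos": [-0.079, 0.48, -0.05], "delta_rot": [0, 0, 0], "claw": 70},
    {"delta_pos": [-0.079, 0.48, -0.05], "delta_rot": [0, 0, 0], "claw": 70},
    {"delta_pos": [-0.079, 0.48, -0.05], "delta_rot": [0, 0, 0], "claw": 70},
    {"delta_pos": [-0.079, 0.48, -0.05], "delta_rot": [0, 0, 0], "claw": 70},
    {"delta_pos": [-0.079, 0.48, -0.05], "delta_rot": [0, 0, 0], "claw": 70},
    {"delta_pos": [-0.079, 0.48, -0.05], "delta_rot": [0, 0, 0], "claw": 70},
    {"delta_pos": [-0.079, 0.48, -0.05], "delta_rot": [0, 0, 0], "claw": 70},
    {"delta_pos": [-0.079, 0.48, -0.05], "delta_rot": [0, 0, 0], "claw": 70},
    {"delta_pos": [-0.079, 0.48, -0.05], "delta_rot": [0, 0, 0], "claw": 70},
    {"delta_pos": [-0.079, 0.48, -0.05], "delta_rot": [0, 0, 0], "claw": 70},
    {"delta_pos": [-0.079, 0.48, -0.05], "delta_rot": [0, 0, 0], "claw": 70},
    {"delta_pos": [-0.079, 0.48, -0.05], "delta_rot": [0, 0, 0], "claw": 70},
  ],
)

```text
time: 2.77
eef_pos: [0.4771, 0.3228, 0.2072]
tcp_rot: [-0.691, -0.148, 0.692, -0.146]
contact_force: [-0.2, 0.2, -0.2]
opening: 0.822
```

play_rows(
  targets=[
    {"delta_pos": [0, 0.001, -0.02], "delta_rot": [0, 0, 0], "claw": 70},
    {"delta_pos": [0, 0.001, -0.04], "delta_rot": [0, 0, 0], "claw": 70},
    {"delta_pos": [0, 0.001, -0.055], "delta_rot": [0, 0, 0], "claw": 70},
    {"delta_pos": [0, 0.001, -0.067], "delta_rot": [0, 0, 0], "claw": 70},
    {"delta_pos": [0, 0.001, -0.077], "delta_rot": [0, 0, 0], "claw": 70},
    {"delta_pos": [0, 0.001, -0.085], "delta_rot": [0, 0, 0], "claw": 70},
    {"delta_pos": [0, 0.001, -0.09], "delta_rot": [0, 0, 0], "claw": 70},
    {"delta_pos": [0, 0.001, -0.09], "delta_rot": [0, 0, 0], "claw": 70},
  ],
)

```text
time: 3.43
eef_pos: [0.4768, 0.3234, 0.1163]
tcp_rot: [-0.691, -0.147, 0.693, -0.146]
contact_force: [-0.5, 0.7, -1.0]
opening: 0.822
```

Run:
```python
from h import *
s=ctrl.read_camera("side");cv2.imwrite("pics/s1.png",cv2.resize(s[200:380,100:340],(800,600),interpolation=cv2.INTER_CUBIC))
print(ctrl.get_state()["qpos"])
```

```text
[0.41916593 0.17801772 1.90308014 0.00237424 1.06168675 1.57001978]
```

View pics/s1.png

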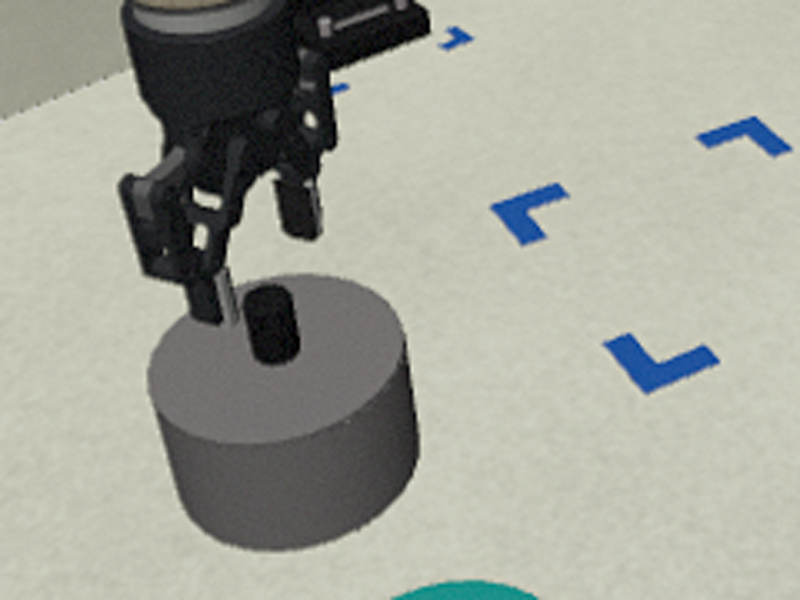

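The jaws look as if they sit slightly behind or above the knob in side view: tip midpoint at image (177,283), knob top at (181,287). I'll check this against a projection before closing.

Run:
```python
from h import *
from scipy.spatial.transform import Rotation as Ro
st=ctrl.get_state();R=Ro.from_quat(st["tcp_rot"]).as_matrix();p=np.array(st["eef_pos"])
def proj(n,X):
    c=ctrl.calibration(n);q=(np.array(c["camera_from_world"])@[*X,1])[:3];return np.array([c["fx"]*q[0]/q[2]+c["cx"],c["fy"]*q[1]/q[2]+c["cy"]])
print(p,R.round(3).tolist())
for off in(-.035,.035):
    for a in (.012,.025): 
        u=proj("side",p+R[:,1]*off+R[:,0]*a);print(off,a,u.round(1),((u-[100,200])*10/3).round())
for z in(.085,.123):
    u=proj("side",[.4765,.3245,z]);print("knob",z,u.round(1),((u-[100,200])*10/3).round())
t=ctrl.read_camera("top");cv2.imwrite("pics/t1.png",cv2.resize(t[130:280,80:280],(800,600),interpolation=cv2.INTER_CUBIC))
```

```text
[0.4772068  0.32368688 0.11709223] [[-0.002, 0.407, -0.914], [0.001, -0.914, -0.407], [-1.0, -0.002, 0.001]]
-0.035 0.012 [169.2 309.1] [231. 364.]
-0.035 0.025 [170.5 314.6] [235. 382.]
0.035 0.012 [191.7 284.9] [306. 283.]
0.035 0.025 [192.7 290.3] [309. 301.]
knob 0.085 [182.4 305.4] [275. 351.]
knob 0.123 [179.  289.3] [263. 298.]
```

View pics/t1.png

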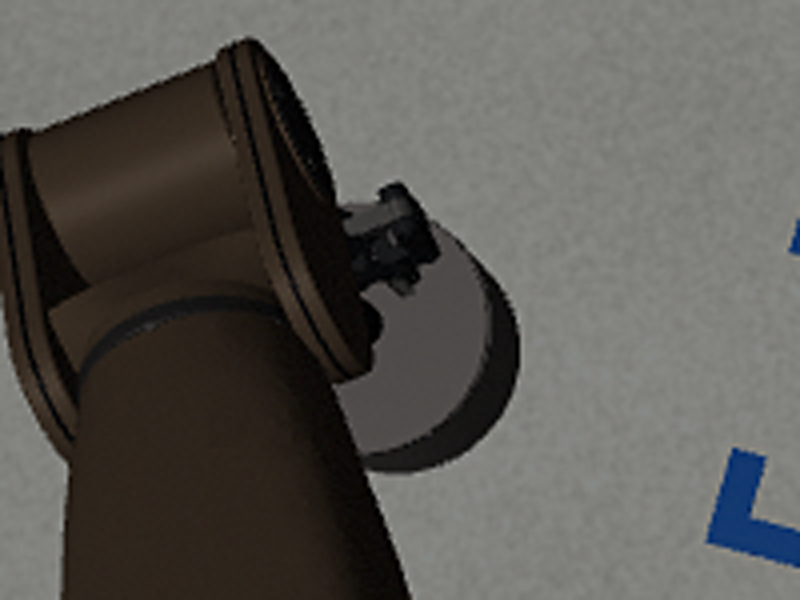

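Fingers appear about 30 mm higher in the side view than the reported pose implies. I'll check the overhang and the first side picture, where the gripper was also visible (tips near (530,115)).

```bash
cat >> h.py <<'E'
def proj(n,X):
    c=ctrl.calibration(n);q=(np.array(c["camera_from_world"])@[*X,1])[:3];return np.array([c["fx"]*q[0]/q[2]+c["cx"],c["fy"]*q[1]/q[2]+c["cy"]])
E
python3 - <<'E'
from h import *
print(ctrl.finger_overhang,[a for a in dir(ctrl) if a[0]!="_"])
p=np.array([0.27556,-0.6155,0.2178]);y=np.array([.408,-.913,0])
for off in(-.0427,.0427):
    for a in(-.05,.012,.025,): print(off,a,proj("side",p+y*off-[0,0,a]).round(1))
s0=cv2.imread("pics/side0.png")[60:150,490:610];s1=cv2.imread("pics/s1.png")
cv2.imwrite("pics/s0c.png",np.vstack([cv2.resize(s0,(480,360),interpolation=cv2.INTER_CUBIC)]))
E
```

```text
0.025 ['Unreachable', 'calibration', 'finger_overhang', 'get_state', 'read_camera', 'sign_off']
-0.0427 -0.05 [530.5 119. ]
-0.0427 0.012 [524.1 142.3]
-0.0427 0.025 [522.8 147. ]
0.0427 -0.05 [529.6 108.9]
0.0427 0.012 [523.5 131.3]
0.0427 0.025 [522.3 135.8]
```

View pics/s0c.png

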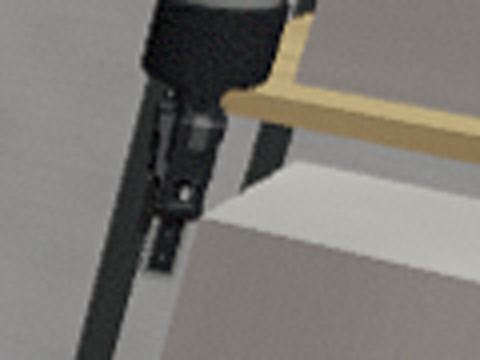

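Both pictures say the real fingertips are about 30 mm higher than the reported pose gives, with little lateral error. So I'll descend in small steps and watch the force: if the bias weren't there, contact would show after about 17 mm.

play_rows(
  targets=[
    {"delta_pos": [0, 0.001, -0.004], "delta_rot": [0, 0, 0], "claw": 70},
    {"delta_pos": [0, 0.001, -0.008], "delta_rot": [0, 0, 0], "claw": 70},
    {"delta_pos": [0, 0.001, -0.011], "delta_rot": [0, 0, 0], "claw": 70},
    {"delta_pos": [0, 0.001, -0.013], "delta_rot": [0, 0, 0], "claw": 70},
    {"delta_pos": [0, 0.001, -0.013], "delta_rot": [0, 0, 0], "claw": 70},
  ],
)

```text
time: 3.95
eef_pos: [0.4771, 0.3248, 0.104]
tcp_rot: [-0.691, -0.148, 0.692, -0.146]
contact_force: [0.1, 0.2, -0.2]
opening: 0.82
```

Run:
```python
from h import *
s=ctrl.read_camera("side");cv2.imwrite("pics/s2.png",cv2.resize(s[240:360,120:260],(700,600),interpolation=cv2.INTER_CUBIC))
p=np.array(ctrl.get_state()["eef_pos"]);y=np.array([.407,-.914,0]);print(p)
for off in(-.035,.035):
    for z in (.085,.095,.105,.115,.125,.135):print(off,z,((proj("side",[*(p+y*off)[:2],z])-[120,240])*5).round())
```

```text
[0.47728563 0.324879   0.10430251]
-0.035 0.085 [253. 390.]
-0.035 0.095 [248. 369.]
-0.035 0.105 [243. 347.]
-0.035 0.115 [238. 326.]
-0.035 0.125 [233. 304.]
-0.035 0.135 [227. 282.]
0.035 0.085 [363. 267.]
0.035 0.095 [360. 247.]
0.035 0.105 [356. 226.]
0.035 0.115 [352. 205.]
0.035 0.125 [348. 184.]
0.035 0.135 [343. 162.]
```

View pics/s2.png

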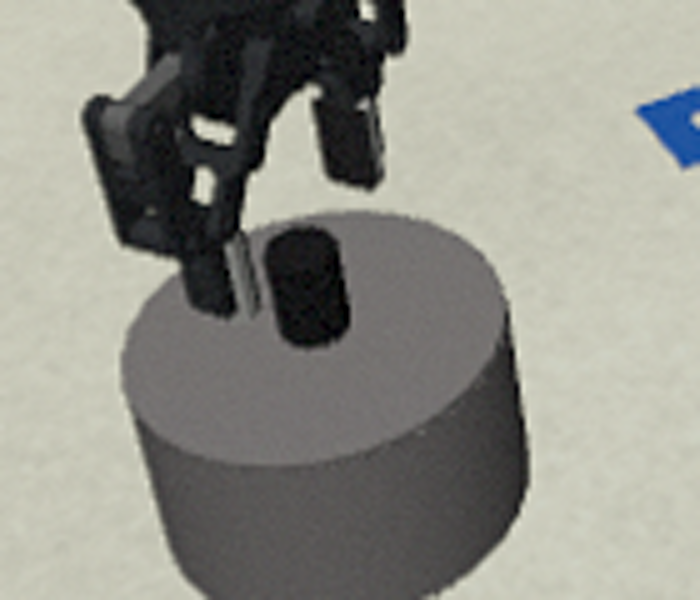

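Right tip at crop (352,185), left at about (245,317): consistent with tips at z≈0.122, or with a horizontal offset away from the side camera. The top picture from before (finger at crop (400,240)) can decide between them.

Run:
```python
from h import *
for k,X in dict(zbias_tip=(.491,.2917,.135),zbias_knuckle=(.500,.272,.18),hor_tip=(.521,.257,.102),hor_knuckle=(.53,.237,.147)).items():
    print(k,((proj("top",X)-[80,130])*4).round())
# triangulate the right finger's knuckle: top crop ~(420,245); side s1 crop ~(322,110)
a=(80+420/4,130+245/4)
for b in((310,60),(322,110),(310,140)): print(cross(a,(100+b[0]*.3,200+b[1]*.3)))
```

```text
zbias_tip [399. 281.]
zbias_knuckle [418. 243.]
hor_tip [484. 239.]
hor_knuckle [506. 202.]
(array([0.49021888, 0.26119048, 0.23582252]), np.float64(0.01111352535406385))
(array([0.49295713, 0.26385198, 0.20640096]), np.float64(0.0006558545066199596))
(array([0.49821994, 0.26964002, 0.18710156]), np.float64(0.0017058828250957796))
```

The top view settles it: the z-bias prediction for the knuckle is (418,243), which matches, while a horizontal offset would put it at (506,202). The tool really stands about 33 mm higher than reported. From now on I trust the camera-relative height, so I lower 20 mm more and grip.

play_rows(
  targets=[
    {"delta_pos": [0, 0, -0.005], "delta_rot": [0, 0, 0], "claw": 70},
    {"delta_pos": [0, 0, -0.01], "delta_rot": [0, 0, 0], "claw": 70},
    {"delta_pos": [0, 0, -0.014], "delta_rot": [0, 0, 0], "claw": 70},
    {"delta_pos": [0, 0, -0.017], "delta_rot": [0, 0, 0], "claw": 70},
    {"delta_pos": [0, 0, -0.019], "delta_rot": [0, 0, 0], "claw": 70},
    {"delta_pos": [0, 0, -0.02], "delta_rot": [0, 0, 0], "claw": 70},
    {"delta_pos": [0, 0, -0.02], "delta_rot": [0, 0, 0], "claw": 70},
  ],
)

```text
time: 4.58
eef_pos: [0.4771, 0.3248, 0.084]
tcp_rot: [-0.691, -0.148, 0.692, -0.146]
contact_force: [0.4, -0.2, -0.3]
opening: 0.821
```

Run:
```python
from h import *
s=ctrl.read_camera("side");cv2.imwrite("pics/s3.png",cv2.resize(s[240:360,120:260],(700,600),interpolation=cv2.INTER_CUBIC))
```

```text
(no output)
```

View pics/s3.png

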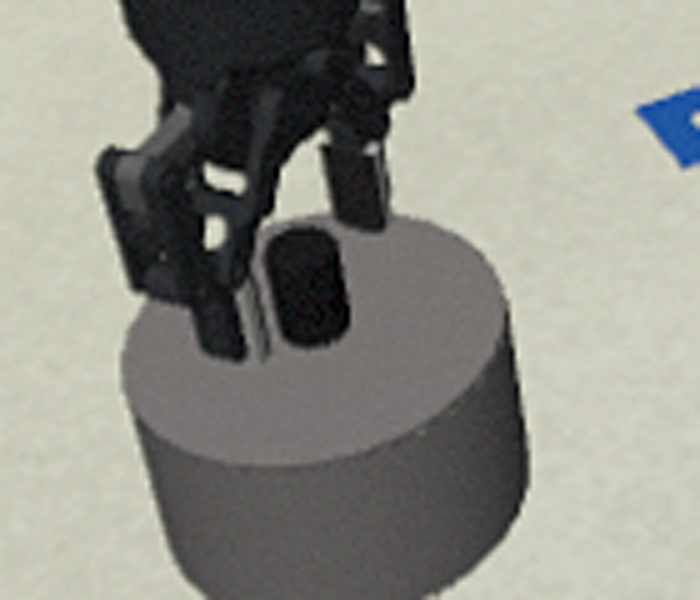

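Fingertips now straddle the knob: left (255,360), right (355,230), i.e. z≈0.10. No contact force. Closing.

play_rows(
  newtons=40,
  targets=[
    {"delta_pos": [0, 0, 0], "delta_rot": [0, 0, 0], "claw": 50},
    {"delta_pos": [0, 0, 0], "delta_rot": [0, 0, 0], "claw": 38},
    {"delta_pos": [0, 0, 0], "delta_rot": [0, 0, 0], "claw": 30},
    {"delta_pos": [0, 0, 0], "delta_rot": [0, 0, 0], "claw": 24},
    {"delta_pos": [0, 0, 0], "delta_rot": [0, 0, 0], "claw": 15},
    {"delta_pos": [0, 0, 0], "delta_rot": [0, 0, 0], "claw": 10},
    {"delta_pos": [0, 0, 0], "delta_rot": [0, 0, 0], "claw": 10},
    {"delta_pos": [0, 0, 0], "delta_rot": [0, 0, 0], "claw": 10},
    {"delta_pos": [0, 0, 0], "delta_rot": [0, 0, 0], "claw": 10},
    {"delta_pos": [0, 0, 0], "delta_rot": [0, 0, 0], "claw": 10},
  ],
)

```text
time: 5.47
eef_pos: [0.4775, 0.325, 0.0846]
tcp_rot: [-0.691, -0.148, 0.692, -0.146]
contact_force: [-0.9, -1.4, 3.4]
opening: 0.287
```

Opening 24.5 mm on a 26 mm knob: gripped. Lifting straight up.

play_rows(
  targets=[
    {"delta_pos": [0, 0, 0.003], "delta_rot": [0, 0, 0], "claw": 10},
    {"delta_pos": [0, 0, 0.007], "delta_rot": [0, 0, 0], "claw": 10},
    {"delta_pos": [0, 0, 0.012], "delta_rot": [0, 0, 0], "claw": 10},
    {"delta_pos": [0, 0, 0.02], "delta_rot": [0, 0, 0], "claw": 10},
    {"delta_pos": [0, 0, 0.03], "delta_rot": [0, 0, 0], "claw": 10},
    {"delta_pos": [0, 0, 0.04], "delta_rot": [0, 0, 0], "claw": 10},
    {"delta_pos": [0, 0, 0.05], "delta_rot": [0, 0, 0], "claw": 10},
    {"delta_pos": [0, 0, 0.058], "delta_rot": [0, 0, 0], "claw": 10},
    {"delta_pos": [0, 0, 0.064], "delta_rot": [0, 0, 0], "claw": 10},
    {"delta_pos": [0, 0, 0.067], "delta_rot": [0, 0, 0], "claw": 10},
    {"delta_pos": [0, 0, 0.067], "delta_rot": [0, 0, 0], "claw": 10},
    {"delta_pos": [0, 0, 0.067], "delta_rot": [0, 0, 0], "claw": 10},
  ],
)

```text
time: 6.47
eef_pos: [0.4773, 0.3249, 0.1515]
tcp_rot: [-0.691, -0.148, 0.692, -0.146]
contact_force: [-0.2, 0.2, -1.8]
opening: 0.29
```

Run:
```python
from h import *
s=ctrl.read_camera("side");cv2.imwrite("pics/s4.png",s[150:390,80:400])
```

```text
(no output)
```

View pics/s4.png

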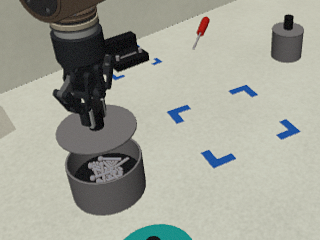

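The picture shows the lid held level about 67 mm above its seat, with the canister upright in place and open with bolts inside. Next, carry it to the mark: (−0.0195, −0.314).

play_rows(
  targets=[
    {"delta_pos": [0, -0.005, 0], "delta_rot": [0, 0, 0], "claw": 10},
    {"delta_pos": [-0.001, -0.015, 0], "delta_rot": [0, 0, 0], "claw": 10},
    {"delta_pos": [-0.002, -0.03, 0], "delta_rot": [0, 0, 0], "claw": 10},
    {"delta_pos": [-0.003, -0.05, 0], "delta_rot": [0, 0, 0], "claw": 10},
    {"delta_pos": [-0.004, -0.072, 0], "delta_rot": [0, 0, 0], "claw": 10},
    {"delta_pos": [-0.006, -0.095, 0], "delta_rot": [0, 0, 0], "claw": 10},
    {"delta_pos": [-0.007, -0.12, 0], "delta_rot": [0, 0, 0], "claw": 10},
    {"delta_pos": [-0.009, -0.145, 0], "delta_rot": [0, 0, 0], "claw": 10},
    {"delta_pos": [-0.01, -0.17, 0], "delta_rot": [0, 0, 0], "claw": 10},
    {"delta_pos": [-0.012, -0.195, 0], "delta_rot": [0, 0, 0], "claw": 10},
    {"delta_pos": [-0.013, -0.22, 0], "delta_rot": [0, 0, 0], "claw": 10},
    {"delta_pos": [-0.015, -0.243, 0], "delta_rot": [0, 0, 0], "claw": 10},
    {"delta_pos": [-0.016, -0.264, 0], "delta_rot": [0, 0, 0], "claw": 10},
    {"delta_pos": [-0.018, -0.282, 0], "delta_rot": [0, 0, 0], "claw": 10},
    {"delta_pos": [-0.019, -0.297, 0], "delta_rot": [0, 0, 0], "claw": 10},
    {"delta_pos": [-0.019, -0.307, 0], "delta_rot": [0, 0, 0], "claw": 10},
    {"delta_pos": [-0.019, -0.313, 0], "delta_rot": [0, 0, 0], "claw": 10},
    {"delta_pos": [-0.019, -0.314, 0], "delta_rot": [0, 0, 0], "claw": 10},
    {"delta_pos": [-0.019, -0.314, 0], "delta_rot": [0, 0, 0], "claw": 10},
    {"delta_pos": [-0.019, -0.314, 0], "delta_rot": [0, 0, 0], "claw": 10},
  ],
)

```text
time: 8.18
eef_pos: [0.458, 0.0112, 0.151]
tcp_rot: [-0.691, -0.148, 0.692, -0.146]
contact_force: [-0.1, -1.4, -1.9]
opening: 0.29
```

play_rows(
  targets=[
    {"delta_pos": [0, 0, -0.005], "delta_rot": [0, 0, 0], "claw": 10},
    {"delta_pos": [0, 0, -0.015], "delta_rot": [0, 0, 0], "claw": 10},
    {"delta_pos": [0, 0, -0.03], "delta_rot": [0, 0, 0], "claw": 10},
    {"delta_pos": [0, 0, -0.045], "delta_rot": [0, 0, 0], "claw": 10},
    {"delta_pos": [0, 0, -0.06], "delta_rot": [0, 0, 0], "claw": 10},
    {"delta_pos": [0, 0, -0.075], "delta_rot": [0, 0, 0], "claw": 10},
    {"delta_pos": [0, 0, -0.09], "delta_rot": [0, 0, 0], "claw": 10},
    {"delta_pos": [0, 0, -0.1], "delta_rot": [0, 0, 0], "claw": 10},
    {"delta_pos": [0, 0, -0.108], "delta_rot": [0, 0, 0], "claw": 10},
    {"delta_pos": [0, 0, -0.113], "delta_rot": [0, 0, 0], "claw": 10},
    {"delta_pos": [0, 0, -0.115], "delta_rot": [0, 0, 0], "claw": 10},
    {"delta_pos": [0, 0, -0.115], "delta_rot": [0, 0, 0], "claw": 10},
  ],
)

```text
time: 9.18
eef_pos: [0.458, 0.0113, 0.0358]
tcp_rot: [-0.691, -0.148, 0.692, -0.147]
contact_force: [0.8, 0.3, -2.2]
opening: 0.287
```

Run:
```python
from h import *
s=ctrl.read_camera("side");cv2.imwrite("pics/s5.png",cv2.resize(s[180:360,200:440],(800,600),interpolation=cv2.INTER_CUBIC))
g=s.astype(int);m=(abs(g[...,0]-g[...,2])<12)&(g.mean(2)>92)&(g.mean(2)<135);m[:180]=0;m[:,:230]=0
m=cv2.morphologyEx(m.astype(np.uint8),cv2.MORPH_OPEN,np.ones((3,3)))
print(blobs(m>0,200))
```

```text
[([368.4, 198.8], [361, 188, 16, 23, 292]), ([311.4, 262.3], [282, 244, 59, 35, 1406])]
```

View pics/s5.png

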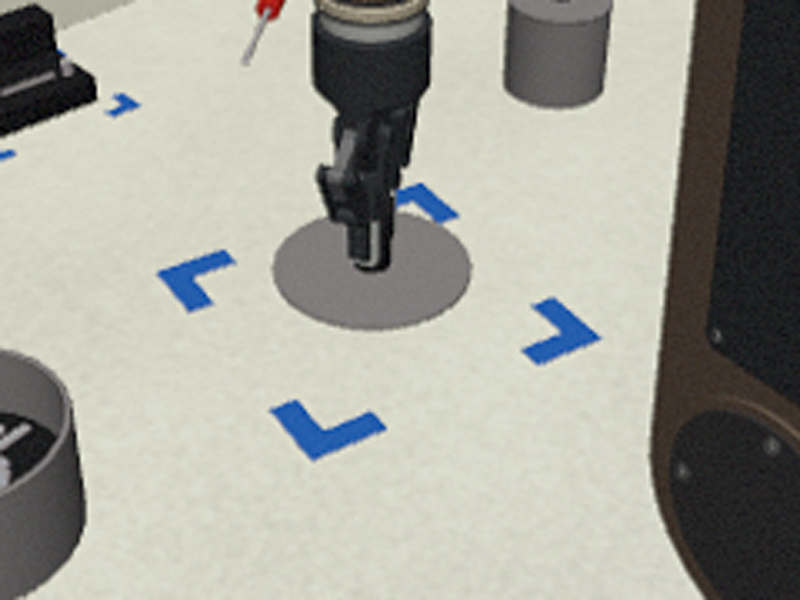

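The picture shows the lid level over the middle of the square, disc centre at crop (372,270). Checking the centring at the expected flange height, 0.037.

Run:
```python
from h import *
s=ctrl.read_camera("side");g=s.astype(int);m=(abs(g[...,0]-g[...,2])<12)&(g.mean(2)>92)&(g.mean(2)<135)
m=cv2.morphologyEx(m.astype(np.uint8),cv2.MORPH_OPEN,np.ones((3,3)));m[:235]=0;m[:,:275]=0;m[290:]=0;m[:,350:]=0
c=cv2.convexHull(max(cv2.findContours(m,0,1)[0],key=cv2.contourArea))[:,0]
for z in(.027,.037,.047):print(z,cv2.fitEllipse(np.array([onz("side",p,z)[:2] for p in c],np.float32)*1000))
```

```text
0.027 ((463.71722412109375, 4.56007719039917), (135.3889923095703, 136.32521057128906), 48.53605270385742)
0.037 ((454.22698974609375, 14.218465805053711), (133.21124267578125, 134.1324005126953), 48.53648376464844)
0.047 ((444.7367248535156, 23.87685775756836), (131.03346252441406, 131.93954467773438), 48.53547668457031)
```

Centred within about 4 mm. Lowering the last 26 mm gently.

play_rows(
  targets=[
    {"delta_pos": [0, 0, -0.005], "delta_rot": [0, 0, 0], "claw": 10},
    {"delta_pos": [0, 0, -0.011], "delta_rot": [0, 0, 0], "claw": 10},
    {"delta_pos": [0, 0, -0.016], "delta_rot": [0, 0, 0], "claw": 10},
    {"delta_pos": [0, 0, -0.019], "delta_rot": [0, 0, 0], "claw": 10},
    {"delta_pos": [0, 0, -0.021], "delta_rot": [0, 0, 0], "claw": 10},
    {"delta_pos": [0, 0, -0.022], "delta_rot": [0, 0, 0], "claw": 10},
    {"delta_pos": [0, 0, -0.023], "delta_rot": [0, 0, 0], "claw": 10},
    {"delta_pos": [0, 0, -0.023], "delta_rot": [0, 0, 0], "claw": 10},
  ],
)

```text
time: 9.95
eef_pos: [0.4586, 0.0111, 0.0135]
tcp_rot: [-0.691, -0.148, 0.692, -0.147]
contact_force: [0.0, -1.0, -1.4]
opening: 0.285
```

play_rows(
  targets=[
    {"delta_pos": [0, 0, -0.001], "delta_rot": [0, 0, 0], "claw": 10},
    {"delta_pos": [0, 0, -0.002], "delta_rot": [0, 0, 0], "claw": 10},
    {"delta_pos": [0, 0, -0.003], "delta_rot": [0, 0, 0], "claw": 10},
    {"delta_pos": [0, 0, -0.003], "delta_rot": [0, 0, 0], "claw": 10},
    {"delta_pos": [0, 0, -0.003], "delta_rot": [0, 0, 0], "claw": 10},
  ],
)

```text
time: 10.37
eef_pos: [0.4588, 0.011, 0.0107]
tcp_rot: [-0.691, -0.148, 0.692, -0.147]
contact_force: [0.3, -0.4, -0.1]
opening: 0.291
```

play_rows(
  targets=[
    {"delta_pos": [0, 0, -0.001], "delta_rot": [0, 0, 0], "claw": 10},
    {"delta_pos": [0, 0, -0.001], "delta_rot": [0, 0, 0], "claw": 10},
    {"delta_pos": [0, 0, -0.001], "delta_rot": [0, 0, 0], "claw": 10},
    {"delta_pos": [0, 0, -0.001], "delta_rot": [0, 0, 0], "claw": 10},
  ],
)

```text
time: 10.7
eef_pos: [0.4588, 0.0111, 0.0106]
tcp_rot: [-0.691, -0.148, 0.692, -0.147]
contact_force: [-3.6, -0.0, 7.1]
opening: 0.288
```

The bench carries the lid (+7 N). Releasing, then straight up.

play_rows(
  targets=[
    {"delta_pos": [0, 0, 0], "delta_rot": [0, 0, 0], "claw": 30},
    {"delta_pos": [0, 0, 0], "delta_rot": [0, 0, 0], "claw": 40},
    {"delta_pos": [0, 0, 0], "delta_rot": [0, 0, 0], "claw": 55},
    {"delta_pos": [0, 0, 0], "delta_rot": [0, 0, 0], "claw": 70},
    {"delta_pos": [0, 0, 0], "delta_rot": [0, 0, 0], "claw": 70},
    {"delta_pos": [0, 0, 0], "delta_rot": [0, 0, 0], "claw": 70},
    {"delta_pos": [0, 0, 0], "delta_rot": [0, 0, 0], "claw": 70},
    {"delta_pos": [0, 0, 0.01], "delta_rot": [0, 0, 0], "claw": 70},
    {"delta_pos": [0, 0, 0.03], "delta_rot": [0, 0, 0], "claw": 70},
    {"delta_pos": [0, 0, 0.06], "delta_rot": [0, 0, 0], "claw": 70},
    {"delta_pos": [0, 0, 0.1], "delta_rot": [0, 0, 0], "claw": 70},
    {"delta_pos": [0, 0, 0.14], "delta_rot": [0, 0, 0], "claw": 70},
    {"delta_pos": [0, 0, 0.18], "delta_rot": [0, 0, 0], "claw": 70},
    {"delta_pos": [0, 0, 0.2], "delta_rot": [0, 0, 0], "claw": 70},
    {"delta_pos": [0, 0, 0.2], "delta_rot": [0, 0, 0], "claw": 70},
    {"delta_pos": [0, 0, 0.2], "delta_rot": [0, 0, 0], "claw": 70},
  ],
)

```text
time: 12.03
eef_pos: [0.4595, 0.0109, 0.2127]
tcp_rot: [0.692, 0.147, -0.691, 0.147]
contact_force: [0.4, -0.7, -1.4]
opening: 0.818
```

Run:
```python
from h import *
s=ctrl.read_camera("side");cv2.imwrite("pics/s6.png",s)
g=s.astype(int);m=(abs(g[...,0]-g[...,2])<12)&(g.mean(2)>92)&(g.mean(2)<135)
m=cv2.morphologyEx(m.astype(np.uint8),cv2.MORPH_OPEN,np.ones((3,3)));m[:238]=0;m[:,:270]=0;m[310:]=0;m[:,355:]=0
c=cv2.convexHull(max(cv2.findContours(m,0,1)[0],key=cv2.contourArea))[:,0]
e=cv2.fitEllipse(np.array([onz("side",p,.011)[:2] for p in c],np.float32)*1000);print(e)
d=np.array(e[0])-[456.5,9.5];a=np.deg2rad(75.9);print("in mark mm",d@[np.cos(a),np.sin(a)],d@[-np.sin(a),np.cos(a)])
# canister / narrow change vs first picture
s0=cv2.imread("pics/side0.png")
for k,(x0,y0,x1,y1) in dict(can_lower=(140,330,235,365),narrow=(345,160,385,215)).items(): print(k,np.abs(s[y0:y1,x0:x1].astype(int)-s0[y0:y1,x0:x1]).mean())
st=ctrl.get_state();print(st["time"],st["opening"],st["contact_force"])
```

```text
((454.9757385253906, 13.332232475280762), (132.303466796875, 135.18077087402344), 49.70301055908203)
in mark mm 3.3454420567382637 2.4119279078325953
can_lower 16.598095238095237
narrow 16.041818181818183
12.0833 0.8168936048105726 [0.38703979 0.33610679 0.20573885]
```

View pics/s6.png

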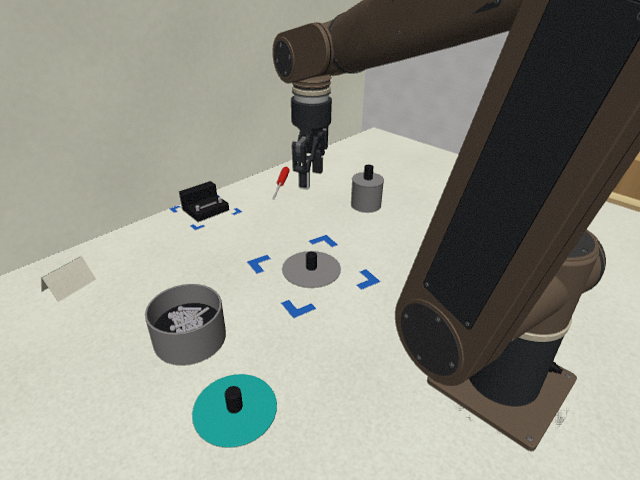

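The lid lies flat, knob up, in the middle of the square at (311,268), about 4 mm off centre; the arm is clear. The plain pixel difference (about 16 grey levels) disagrees with "unmoved", so I check image shift before handing in.

Run:
```python
from h import *
a,b=[cv2.cvtColor(cv2.imread(f"pics/{n}.png"),6) for n in("side0","s6")]
ok=True
for k,(x0,y0,x1,y1) in dict(can=(135,318,235,370),narrow=(345,158,390,218),blank=(480,340,481,341)).items():
    if k=="blank":print("bench grey",a[400:440,320:360].mean(),b[400:440,320:360].mean(),a[400:440,320:360].std());continue
    r=cv2.matchTemplate(b[y0-12:y1+12,x0-12:x1+12],a[y0:y1,x0:x1],cv2.TM_CCOEFF_NORMED);_,v,_,l=cv2.minMaxLoc(r);d=np.array(l)-12
    print(k,v,d);ok&=abs(d).max()<=3 and v>.9
if ok:print(ctrl.sign_off())
```

```text
can 0.9280319809913635 [0 0]
narrow 0.9372760653495789 [0 0]
bench grey 191.87375 211.54875 2.9816624452643863
the job is handed in; nothing more can be done
None
```

I lifted the lid off the wide canister by its knob and carried it to the taped square. I lowered it until the bench took its weight (about +7 N), then let go and backed off straight up. The job was handed in at about 12 s of the 40 s allowed; sign-off gives no verdict.

**Last checks:**
- **Lid:** it lies flat, knob up, about 3 mm and 2 mm from the square's centre along its sides, where 28 mm is allowed.
- **Canisters:** template matching against the first side picture shows 0 px shift for both the wide and the narrow one.
- **Gripper:** open and about 0.2 m above the lid, with the last force reading under 1 N.

**Checks that disagreed:**
- **Tool height:** in both camera views the fingertips stood about 33 mm higher than the reported pose implied. I set the grasp and placing heights from the pictures, relative motion and force instead.
- **Pixel difference:** comparing the canister areas before and after gave about 16 grey levels, which first looked like movement. The bench itself had brightened by about 20 levels, so I put it down to lighting.

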